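# Refill the pull-out walnut tray from the scoop

### The job

Draw the shallow yellow tray fully out to its stop, then carry the scoop of walnuts to it, bring the scoop's lip down close above the tray while all the walnuts are still in the scoop, and only then tip all six into the tray, without letting any fall from a height. Afterwards stand the empty scoop upright back on its green mat and push the tray fully home until you feel it stop, with all the walnuts in it. Leave the bottle, jar, plates and egg box where they are.

Things in the scene. Friction and masses are not known exactly. Their poses are not given: they have to be found in the camera images.
- tray_floor (a point): Shallow yellow pull-out tray of the keeper: centre of its inner floor. The tray is open-topped, 150 mm (its x) by 190 mm (its y) outside, walls 4 mm thick, rim 32 mm above this floor point. Axes: x points into the keeper (away from the handle), z up. The tray slides along its x only and stays where it is left.
- tray_handle (a point): Centre of the tray's red fin handle, which sticks out of the tray's front (towards its -x): 56 mm long along x, 14 mm thick along y, 50 mm high; this point lies about 48 mm above the counter, 25 mm below the fin's top. Pinch it across its 14 mm from above. It moves with the tray; same axes as tray_floor.
- tray (a joint): How far the tray is drawn out, m: 0 = fully home under the cover (inner stop), 0.150 = fully out (outer stop). It slides with about 2 N friction; growing values move it towards the tray's -x.
- keeper: Keeper that the tray slides in, fixed to the counter: steel base plate 6 mm thick, white sides, clear cover. Origin on the counter under the centre of the fully drawn-out tray; axes as the tray's. The cover is 220 mm wide (y), 95 mm high and spans x = 85 to 245 mm; the base plate spans x = -80 to 245 mm. The fully drawn-out tray lies clear of the cover and is open from above.
- mat: Green mat fixed on the counter where the scoop lives, 220 mm (x) by 150 mm (y), 5 mm thick; origin at the centre of its underside.
- scoop_grip (a point): Centre of the black cross-bar handle over the steel scoop. Bar: 14 mm thick along the scoop's x, 90 mm long along its y, 22 mm high, its centre 115 mm above the scoop's underside; pinch it across the 14 mm. Axes: x towards the pouring lip, z up when level.
- scoop_lip (a point): Middle of the scoop's pouring lip: 95 mm ahead (x) of scoop_grip and 97 mm below it, 18 mm above the scoop's underside; the scoop's axes.
- scoop_in (a point): Inside of the scoop, 10 mm ahead (x) of scoop_grip and 95 mm below it, 20 mm above the scoop's underside; the scoop's axes.
- walnut1: Whole walnut, brown, knobbly, 36 x 33 x 33 mm, about 14 g; origin at its centre. It starts in the scoop.
- walnut2: Whole walnut, brown, knobbly, 36 x 33 x 33 mm, about 14 g; origin at its centre. It starts in the scoop.
- walnut3: Whole walnut, brown, knobbly, 36 x 33 x 33 mm, about 14 g; origin at its centre. It starts in the scoop.
- walnut4: Whole walnut, brown, knobbly, 36 x 33 x 33 mm, about 14 g; origin at its centre. It starts in the scoop.
- walnut5: Whole walnut, brown, knobbly, 36 x 33 x 33 mm, about 14 g; origin at its centre. It starts in the scoop.
- walnut6: Whole walnut, brown, knobbly, 36 x 33 x 33 mm, about 14 g; origin at its centre. It starts in the scoop.
- oil_bottle: Bystander: amber oil bottle, 64 mm across, 200 mm tall; origin under its centre.
- spice_jar: Bystander: glass jar with red lid, 60 mm across, 110 mm tall; origin under its centre.
- plates: Bystander: stack of white plates, 200 mm across, 90 mm tall; origin under its centre.
- egg_box: Bystander: egg carton, 155 x 110 x 71 mm; origin under its centre.
- scoop: Flat-bottomed steel scoop, origin on its underside below scoop_grip, same axes. Trough from x = -70 to +95 mm, 82 mm wide, walls 55 mm high (45 mm near the lip); 0.2 to 0.34 kg empty, balanced under the bar. Floor 4 mm thick, flat to x = +52 mm, then ramping up 18 degrees to the open lip. The walnuts roll out over the lip once it is tilted down some 30 to 45 degrees.

How it is judged:
By the outcome, as a careful person would: the job done as asked, in the order asked, and still so for the second after the job is handed in, with the robot touching nothing.
It also fails if it takes over 72 s, if anything falls off the work surface, if the arm or the gripper's body presses on something with over 40 N, if the wrist force passes 120 N, or if a joint passes its speed limit or range.

### The arm

A 6-joint arm with a two-finger parallel gripper is mounted at the origin on the work surface. World frame = base frame: x ahead of the robot, y to its left, z up, the work surface at z = 0. Lengths are in m, angles in rad, forces in N, time in s.
With the tool pointing down it reaches from about 0.375 to 0.925 m from the base axis. Payload 5.7 kg.
Tool frame: the origin (TCP) lies on the centre line of the jaws, within the pads' length; the fingertips stand 14 mm ahead of it and the grasp point (between the pads) lies 5 mm behind it (arm.tip_reach is the distance from the TCP to the fingertips, in m); z points along the fingers, y is the line along which they close (so a half turn about z gives the same grasp; the last joint's range is limited). The gripper opens to 85 mm and grips with 20 to 120 N. Pads are 22 mm wide; open, the fingers measure 114 mm over their backs; the gripper's body (76 mm by 85 mm) begins 54 mm behind the grasp point. The pads swing forward as they close: fully open they stand 13 mm farther back than shut.
Start: joints at [0.994, 0.359, 1.51, -0, 1.272, -0.115], TCP at [0.267, 0.537, 0.245] pointing down, gripper open.
Joint ranges: [-2.97, 2.97], [-1.01, 2.36], [0.21, 2.38], [-0.96, 4.11], [0.2, 2.71], [-2.98, 2.98]. Speed limits (rad/s): [2.39, 2.39, 3.14, 3.14, 3.14, 3.14].

### API

Orientations are given as a rotation vector (axis times angle).
In Python, from bench import arm gives the robot as it stands. The module is installed in compiled form; this text tells all that it offers.
- The arm moves only by the tool drive_tool, never from a script. Its argument "rows" is text: rows parted by semicolons, each of 7 numbers parted by spaces: the shift along the tool's x, y, z in mm, then the turn, a rotation vector about the tool's x, y, z in degrees, then the finger opening in mm, from 0 to 85.4. A call has 1 to 5 rows; each row shifts and turns the commanded pose from where the row before left it, along the tool's axes as they then stand; what a row does not reach is not made up. A row lasts 1/12 s, in which the tool goes at most 41.7 mm and 7.16 degrees, less where a joint would pass 70% of its speed; a pose out of reach is approached as far as the arm can. A call is refused whole if a number of a shift passes 41.7 or a number of a turn 7.16, either way. A call with a gripper value outside its range is refused whole. The fingers move at their own pace and stop on an object; the grip force is fixed at half the most. Time passes only in rows, so rows that do not move let the fingers close. It gives the time, the measured TCP pose, the force, the opening and the grip force at its end, in the units of the state.
- arm.sense(): the state, without advancing time (a new reading comes with each control period).
- arm.snapshot(name): name is "side" or "top"; returns (picture, depth): 480x640x3 uint8, red, green, blue; 480x640 float32, m along the optical axis (not along the pixel's ray), 0 where there is no reading.
- arm.camera_model(name): a dict with "intrinsics" (3x3 intrinsics, pixels), "distortion" ([k1, k2, p1, p2, k3] as OpenCV has them; the pictures are not rectified), "origin" and "rotation" of the camera in the world. Camera axes: x right, y up, looking along -z (the intrinsics and any distortion apply to the point x, -y, -z); pixel columns grow to the right and rows downward; lengths in m; the calibration is good to about 2 mm. A picture is of the moment at which its call begins. camera_model takes no time and is no camera call.
- arm.sign_off(): hands the job in; it is judged then, once.
The state is a dict: "time": time; "joints": joint angles; "qd": joint speeds; "joint_torque": joint torques, N m; "eef_pos": TCP position; "eef_rot": TCP orientation; "contact_force": force on the tool from outside, world axes, zero at the start; "moment": the same for the moment, N m; "grip_width": finger opening in m; "finger_force": force on a finger pad.
Only numpy, scipy, OpenCV 4.12 (cv2) and the standard library are available. Lean on these libraries where they do the work, as an engineer would, in place of code of your own. Each camera call takes 0.05 s, during which the arm holds its last target. There are 200 camera calls.

## Working session

There is one attempt and no reset: what is moved stays moved. The work goes in short steps, Python scripts to look and compute and a tool call to move; the robot and the scene stay as the last step left them, time stands still between calls to the robot, and variables do not carry over. Pictures are saved under pics/ and viewed, at most 10 in all, crops included, and the job is handed in when it is done.

Besides the shell and the picture viewer there is one more tool, called after ">>>" in YAML: its name, and indented under it one key for each argument. drive_tool: Moves the arm, as the interface text tells. Its arguments: {"type":"object","properties":{"rows":{"type":"string"}},"required":["rows"]}

```bash
mkdir -p pics && cat > h.py <<'E'
import numpy as np, cv2
from bench import arm
from scipy.spatial.transform import Rotation as R
def snap(n,f):
    p,d=arm.snapshot(n); cv2.imwrite(f'pics/{f}.png',p[:,:,::-1]); np.save(f'pics/{f}.npy',d); return p,d
def px2w(n,d,u,v,z=None):
    "world point by depth, or on plane z if given"
    c=arm.camera_model(n); K=np.array(c['intrinsics'],float); D=np.array(c['distortion'],float)
    x,y=cv2.undistortPoints(np.array([[[u,v]]],float),K,D)[0,0]
    r=np.array(c['rotation'])@np.array([x,-y,-1.]); o=np.array(c['origin'])
    if z is not None: return o+r*(z-o[2])/r[2]
    return o+r*float(d[int(v),int(u)])
def cloud(n,d):
    c=arm.camera_model(n); K=np.array(c['intrinsics'],float); D=np.array(c['distortion'],float)
    v,u=np.mgrid[:480,:640]; uv=np.stack([u,v],-1).reshape(-1,1,2).astype(float)
    q=cv2.undistortPoints(uv,K,D)[:,0]
    r=np.c_[q[:,0],-q[:,1],-np.ones(len(q))]*d.reshape(-1,1)
    return (r@np.array(c['rotation']).T+np.array(c['origin'])).reshape(480,640,3)
E
python3 - <<'E'
from h import *
for n in('top','side'):
    snap(n,n+'0'); c=arm.camera_model(n); print(n,c['origin'],np.round(c['rotation'],2).tolist())
s=arm.sense(); print(s['eef_pos'],s['eef_rot'],s['contact_force'],arm.tip_reach,s['time'])
E
```

```text
top [ 0.43688356 -0.01751959  1.4005141 ] [0.08, -0.08, -1.54]
side [ 0.46656504 -0.88088357  1.00371288] [0.79, -0.04, -0.12]
[0.26702916 0.5366324  0.24455183] [-7.18835568e-01 -3.05768961e+00  2.49274903e-03] [ 0.01183827  0.96863758 -0.33965979] 0.014 0.1
```

View pics/top0.png

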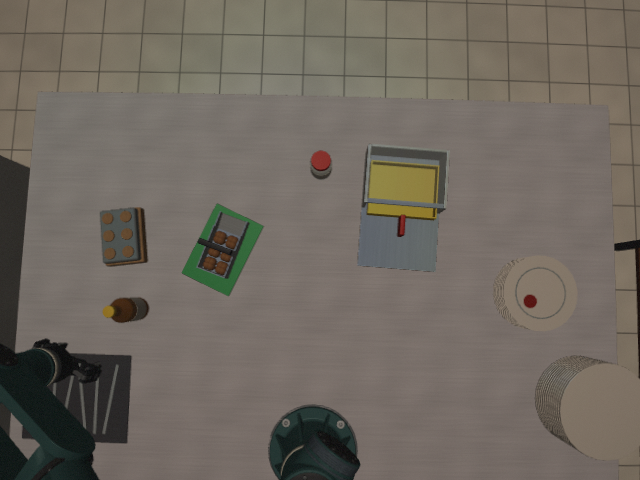

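View pics/side0.png

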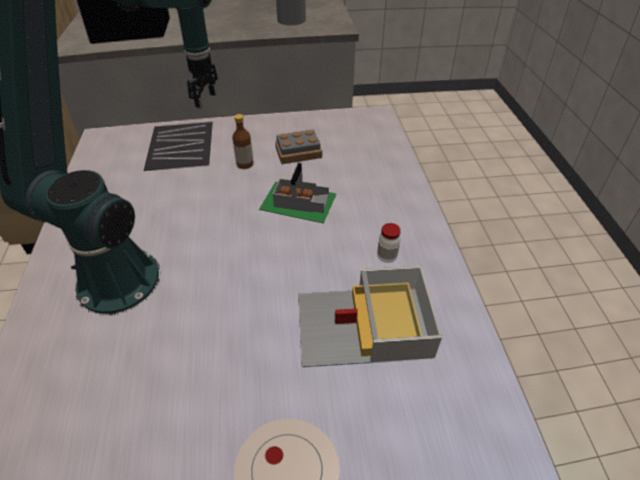

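```bash
sed -i "s/np.array(c\['rotation'\])@/R.from_rotvec(c['rotation']).as_matrix()@/; s/np.array(c\['rotation'\]).T/R.from_rotvec(c['rotation']).as_matrix().T/" h.py && python3 - <<'E'
from h import *
p=cv2.imread('pics/top0.png');d=np.load('pics/top0.npy');W=cloud('top',d)
def rep(name,m):
    q=W[m]; print(name,len(q),'mean',q.mean(0).round(4),'min',q.min(0).round(3),'max',q.max(0).round(3))
    (c,wh,a)=cv2.minAreaRect((q[:,:2]*1000).astype(np.float32)); print('   rect',np.round(c,1),np.round(wh,1),round(a,2))
hsv=cv2.cvtColor(p,cv2.COLOR_BGR2HSV).astype(int); H,S,V=[hsv[...,i] for i in range(3)]
v,u=np.mgrid[:480,:640]
def box(a,b,c,e): return (u>=a)&(u<=b)&(v>=c)&(v<=e)
red=((H<8)|(H>172))&(S>120)
print('counter z',W[320,300],W[330,420])
rep('handle top',red&box(385,420,200,245)&(W[...,2]>.06))
rep('green',(H>45)&(H<75)&(S>120)&box(170,280,190,310)&(abs(W[...,2]-.005)<.01))
rep('bar',box(190,240,220,265)&(V<70)&(W[...,2]>.11)&(W[...,2]<.15))
rep('yellow',(H>20)&(H<32)&(S>120)&box(350,450,150,225))
rep('base',box(350,445,222,280)&(abs(W[...,2]-.006)<.012)&(H>95)&(S>45))
rep('cover',box(355,455,135,215)&(W[...,2]>.085))
rep('jar',box(300,340,140,190)&(W[...,2]>.1))
rep('bottle',box(100,150,290,330)&(W[...,2]>.04))
rep('eggs',box(90,155,200,270)&(W[...,2]>.04))
rep('plates',box(485,590,250,335)&(W[...,2]>.08))
a=cv2.resize(p[195:305,170:275],None,fx=5,fy=5,interpolation=2);b=cv2.resize(p[135:275,350:455],None,fx=4,fy=4,interpolation=2)
b=cv2.resize(b,(275*1,550*275//275)) if 0 else b[:550]
im=np.hstack([a[:550,:400] if 0 else cv2.resize(a,(400,419)),cv2.resize(b,(315,419))]);cv2.imwrite('pics/crop0.png',im)
E
```

```text
counter z [0.35130521 0.04260411 0.00082467] [ 0.33172397 -0.29157359 -0.00052091]
handle top 105 mean [ 0.6164 -0.2269  0.0673] min [ 0.591 -0.236  0.061] max [ 0.643 -0.219  0.073]
   rect [ 617.  -226.9] [14.7 52.9] 86.22
green 1736 mean [0.5255 0.2687 0.0049] min [ 0.418  0.157 -0.004] max [0.668 0.378 0.014]
   rect [543.1 268.4] [147.5 216.4] 65.97
bar 198 mean [0.5405 0.2607 0.1303] min [0.521 0.218 0.111] max [0.561 0.305 0.137]
   rect [541.  262.1] [90.1 13.9] 70.81
yellow 3185 mean [ 0.7102 -0.2275  0.0806] min [ 0.437 -0.326  0.005] max [ 0.783 -0.018  1.401]
   rect [ 597.3 -190.5] [217.8 418.5] 70.34
base 3 mean [ 0.6002 -0.2423  0.0065] min [ 0.595 -0.243  0.005] max [ 0.604 -0.24   0.008]
   rect [ 599.5 -242.3] [1.2 8.8] 72.95
cover 4920 mean [ 0.7433 -0.2336  0.1026] min [ 0.437 -0.35   0.085] max [ 0.831 -0.018  1.401]
   rect [ 623.  -200.1] [248.2 458.7] 73.97
jar 328 mean [ 0.7672 -0.0033  0.1493] min [ 0.437 -0.029  0.1  ] max [0.805 0.022 1.401]
   rect [620.7  -8.1] [367.9  50.4] 1.57
bottle 806 mean [0.373  0.4818 0.137 ] min [ 0.34  -0.018  0.042] max [0.437 0.524 1.401]
   rect [387.7 251.6] [ 61.6 543.7] 3.9
eggs 2058 mean [0.5684 0.532  0.0724] min [ 0.437 -0.018  0.04 ] max [0.648 0.597 1.401]
   rect [546.5 288.6] [630.2 161. ] 84.63
plates 4485 mean [ 0.4418 -0.5858  0.1011] min [ 0.344 -0.693  0.08 ] max [ 0.542 -0.018  1.401]
   rect [ 479.8 -362.6] [666.8 197.9] 80.57
```

View pics/crop0.png

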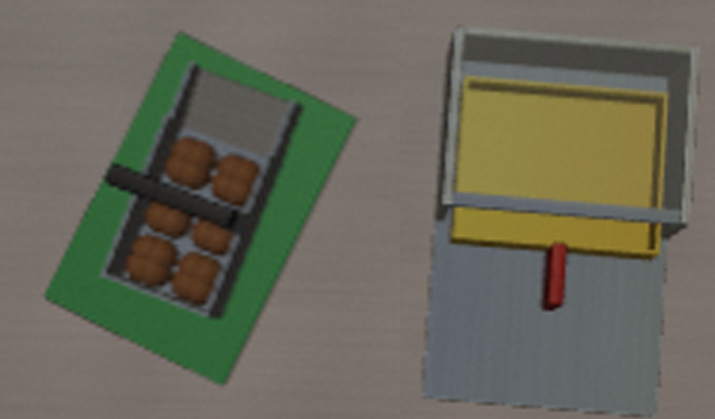

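```bash
python3 - <<'E'
from h import *
d=np.load('pics/top0.npy')
f=lambda u,v,z: px2w('top',d,u,v,z)
BL,BR=f(357.7,267.3,.006),f(436,272.3,.006)
C=[f(365,202.3,.095),f(445.3,209,.095),f(369,144.3,.095),f(449,150.7,.095)]
print(BL,BR,np.linalg.norm(BL-BR)); print(np.array(C).round(4))
ang=lambda v:np.degrees(np.arctan2(v[1],v[0]))
print('y dirs',ang(BL-BR)-90,ang(C[0]-C[1])-90,ang(C[2]-C[3])-90,'x',ang(C[2]-C[0]),ang(C[3]-C[1]))
# mat corners: crop offset 170,195 scale 400/105
g=lambda a,b: f(170+a*105/400,195+b*110/419,.005)
M=[g(181,32),g(357,120),g(224,384),g(45,297)]
print('mat',np.array(M).round(4),np.mean(M,0),'x',ang(M[0]-M[3]),ang(M[1]-M[2]))
# scoop lip top corners, z~.05 ; bar ends z .131
b0=f(170+107*105/400,195+175*110/419,.131);b1=f(170+240*105/400,195+217*110/419,.131)
print('bar',b0,b1)
w=cloud('top',d)
for u,v in [(232,219),(236,222),(225,216)]: print(w[v,u])
# side view check of fin top and bar
ds=np.load('pics/side0.npy');ps=cv2.imread('pics/side0.png');Ws=cloud('side',ds)
hsv=cv2.cvtColor(ps,cv2.COLOR_BGR2HSV).astype(int)
v,u=np.mgrid[:480,:640]
m=((hsv[...,0]<8)|(hsv[...,0]>172))&(hsv[...,1]>120)&(u>325)&(u<365)&(v>300)&(v<330)&(Ws[...,2]>.066)
q=Ws[m];print('fin side',len(q),q.mean(0),q.min(0),q.max(0),ang(np.linalg.svd(q[:,:2]-q[:,:2].mean(0))[2][0]))
m=(hsv[...,2]<60)&(u>285)&(u<310)&(v>160)&(v<185)&(Ws[...,2]>.125)&(Ws[...,2]<.15)
q=Ws[m];print('bar side',len(q),q.mean(0),q.min(0),q.max(0),ang(np.linalg.svd(q[:,:2]-q[:,:2].mean(0))[2][0]))
E
```

```text
[ 0.50146181 -0.11454586  0.006     ] [ 0.49282502 -0.33406076  0.006     ] 0.21968474425185539
[[ 0.6701 -0.1247  0.095 ]
 [ 0.6577 -0.3384  0.095 ]
 [ 0.8285 -0.133   0.095 ]
 [ 0.8169 -0.349   0.095 ]]
y dirs -2.25313374777258 -3.3221652887463335 -3.0779626447503006 x -3.0177307457963836 -3.789462570909187
mat [[0.6727 0.2866 0.005 ]
 [0.6098 0.1526 0.005 ]
 [0.4129 0.2428 0.005 ]
 [0.4728 0.3779 0.005 ]] [0.54205327 0.26496133 0.005     ] x -24.568379693618215 -24.62488231276031
bar [0.55270056 0.30452685 0.131     ] [0.52668449 0.21337757 0.131     ]
[0.62685384 0.24037605 0.02033519]
[0.61902419 0.2292618  0.01762442]
[0.6351083  0.26079257 0.01852706]
fin side 80 [ 0.61519783 -0.22717881  0.06844468] [ 0.58890865 -0.23561321  0.06603089] [ 0.64114549 -0.22004109  0.07279861] 178.78176089063157
bar side 74 [0.53891557 0.25881353 0.13150902] [0.52027309 0.21908802 0.12502271] [0.55467122 0.30764745 0.13661092] -108.9866092865764
```

```bash
cat >> h.py <<'E'
def down(yaw): # tool pointing down, tool y at yaw deg
    t=np.radians(yaw); y=np.array([np.cos(t),np.sin(t),0]); z=np.array([0,0,-1.])
    return R.from_matrix(np.c_[np.cross(y,z),y,z])
def plan(way,w,start=None,dt=0):
    "way: list of (pos,R,nrows); prints rows in tool axes, five to a line"
    s=arm.sense(); p,r=(np.array(s['eef_pos']),R.from_rotvec(s['eef_rot'])) if start is None else start
    out=[]
    for P,Q,n in way:
        for k in range(n,0,-1):
            t=np.round(r.inv().apply((np.array(P)-p)/k)*1000); a=np.round(np.degrees((r.inv()*Q).as_rotvec())/k,1)
            if abs(t).max()>41.7 or abs(a).max()>7.16: print('TOO FAST',t,a)
            out.append(' '.join(f'{v:g}' for v in [*(t+0),*(a+0),w])); p=p+r.apply(t/1000); r=r*R.from_rotvec(np.radians(a))
    for i in range(0,len(out),5): print('; '.join(out[i:i+5]))
    return p,r
E
python3 -c "
from h import *
print(R.from_rotvec(arm.sense()['eef_rot']).as_matrix().round(3))"
```

```text
[[-0.895  0.446 -0.001]
 [ 0.446  0.895 -0.001]
 [ 0.    -0.002 -1.   ]]
```

>>> drive_tool:
  rows: "0 0 -40 7 0 0 85; 0 0 0 7 0 0 85"

```text
time: 0.27
eef_pos: [0.2662, 0.5352, 0.2794]
eef_rot: [-0.703, -2.992, 0.33]
contact_force: [1.7, 2.2, 1.0]
grip_width: 0.0851
finger_force: 0.0
```

```bash
python3 - <<'E'
from h import *
s=arm.sense(); print(np.round(s['joints'],3),s['eef_pos'].round(3) if hasattr(s['eef_pos'],'round') else s['eef_pos']); print(R.from_rotvec(s['eef_rot']).as_matrix().round(3))
x=plan([((.45,.15,.30),down(-10),11),((.60,-.15,.26),down(-70),9),((.6165,-.227,.15),down(-93.2),4)],85)
E
```

```text
[ 1.007  0.45   1.299 -0.022  1.611 -0.1  ] [0.266 0.535 0.279]
[[-0.895  0.435 -0.097]
 [ 0.445  0.874 -0.195]
 [-0.    -0.218 -0.976]]
-31 -24 3 -1 0.7 6.7 85; -33 -20 3 -1 0.7 6.7 85; -35 -16 2 -1 0.7 6.6 85; -37 -12 1 -1 0.7 6.7 85; -38 -8 1 -1 0.7 6.7 85
-39 -3 0 -1 0.8 6.6 85; -39 1 -1 -0.9 0.7 6.7 85; -38 6 -1 -1 0.8 6.6 85; -37 10 -1 -0.9 0.7 6.7 85; -36 15 -2 -1 0.8 6.6 85
-34 19 -2 -0.9 0.7 6.7 85; -30 22 4 0 0 6.7 85; -27 26 5 0 0 6.7 85; -24 29 4 0 0 6.7 85; -20 31 5 0 0 6.6 85
-17 33 4 0 0 6.7 85; -13 35 5 0 0 6.6 85; -9 36 4 0 0 6.7 85; -4 37 5 0 0 6.6 85; 0 37 4 0 0 6.7 85
-3 20 28 0 0 5.8 85; -1 20 27 0 0 5.8 85; 2 19 28 0 0 5.8 85; 3 20 27 0 0 5.8 85
```

>>> drive_tool:
  rows: "-31 -24 3 -1 0.7 6.7 85; -33 -20 3 -1 0.7 6.7 85; -35 -16 2 -1 0.7 6.6 85; -37 -12 1 -1 0.7 6.7 85; -38 -8 1 -1 0.7 6.7 85"

```text
time: 0.68
eef_pos: [0.3512, 0.3606, 0.2837]
eef_rot: [-1.564, -2.689, 0.186]
contact_force: [0.1, 0.2, -0.2]
grip_width: 0.0851
finger_force: 0.0
```

>>> drive_tool:
  rows: "-39 -3 0 -1 0.8 6.6 85; -39 1 -1 -0.9 0.7 6.7 85; -38 6 -1 -1 0.8 6.6 85; -37 10 -1 -0.9 0.7 6.7 85; -36 15 -2 -1 0.8 6.6 85"

```text
time: 1.1
eef_pos: [0.4343, 0.1854, 0.2937]
eef_rot: [-2.287, -2.145, 0.027]
contact_force: [1.8, -0.0, 0.0]
grip_width: 0.0851
finger_force: 0.0
```

>>> drive_tool:
  rows: "-34 19 -2 -0.9 0.7 6.7 85; -30 22 4 0 0 6.7 85; -27 26 5 0 0 6.7 85; -24 29 4 0 0 6.7 85; -20 31 5 0 0 6.6 85"

```text
time: 1.52
eef_pos: [0.5189, 0.0172, 0.2774]
eef_rot: [-2.811, -1.399, -0.002]
contact_force: [0.3, -0.5, 0.9]
grip_width: 0.085
finger_force: 0.0
```

>>> drive_tool:
  rows: "-17 33 4 0 0 6.7 85; -13 35 5 0 0 6.6 85; -9 36 4 0 0 6.7 85; -4 37 5 0 0 6.6 85; 0 37 4 0 0 6.7 85"

```text
time: 1.93
eef_pos: [0.6014, -0.1489, 0.2543]
eef_rot: [-3.093, -0.535, 0.0]
contact_force: [-0.6, 1.0, 0.4]
grip_width: 0.085
finger_force: 0.0
```

```bash
python3 - <<'E'
from h import *
s=arm.sense(); print(s['time'],np.round(s['joints'],3),np.round(s['eef_pos'],4)); print(R.from_rotvec(s['eef_rot']).as_matrix().round(3))
x=plan([((.6165,-.227,.13),down(-93.2),5)],60)
x=plan([((.6165,-.227,.05),down(-93.2),4)],50,x)
E
```

```text
1.9333 [-0.356  0.38   1.454  0.003  1.31   0.872] [ 0.6014 -0.1489  0.2543]
[[ 0.942  0.336 -0.001]
 [ 0.336 -0.942  0.003]
 [ 0.    -0.003 -1.   ]]
-2 16 25 0 0 4.6 60; -1 16 25 0 0 4.6 60; 0 16 25 -0.1 0 4.5 60; 1 16 25 0 0 4.6 60; 3 15 24 -0.1 0 4.5 60
0 0 20 0 0 0 50; 0 0 20 0 0 0 50; 0 0 20 0 0 0 50; 0 0 20 0 0 0 50
```

>>> drive_tool:
  rows: "-2 16 25 0 0 4.6 60; -1 16 25 0 0 4.6 60; 0 16 25 -0.1 0 4.5 60; 1 16 25 0 0 4.6 60; 3 15 24 -0.1 0 4.5 60"

```text
time: 2.35
eef_pos: [0.6167, -0.2256, 0.1292]
eef_rot: [3.14, -0.084, -0.001]
contact_force: [0.7, -0.3, -0.3]
grip_width: 0.0599
finger_force: 0.0
```

>>> drive_tool:
  rows: "0 0 20 0 0 0 50; 0 0 20 0 0 0 50; 0 0 20 0 0 0 50; 0 0 20 0 0 0 50; 0 0 0 0 0 0 50"

```text
time: 2.77
eef_pos: [0.6142, -0.2235, 0.0465]
eef_rot: [-3.138, 0.078, 0.011]
contact_force: [-0.6, 0.8, 0.2]
grip_width: 0.0503
finger_force: 0.0
```

>>> drive_tool:
  rows: "0 0 0 0 0 0 5; 0 0 0 0 0 0 5; 0 0 0 0 0 0 5; 0 0 0 0 0 0 5; 0 0 0 0 0 0 5"

```text
time: 3.18
eef_pos: [0.6185, -0.2275, 0.0527]
eef_rot: [3.136, -0.078, 0.006]
contact_force: [-0.3, -8.3, -3.2]
grip_width: 0.013
finger_force: 60.4
```

```bash
python3 - <<'E'
from h import *
s=arm.sense(); print(s['time'],np.round(s['joints'],3),np.round(s['eef_pos'],4),s['grip_width'],s['finger_force'],s['contact_force']); print(R.from_rotvec(s['eef_rot']).as_matrix().round(3))
E
```

```text
3.1833 [-0.456  0.644  1.55  -0.004  0.943  1.167] [ 0.6185 -0.2275  0.0527] 0.013003997399804998 60.436583161354065 [-0.3200726  -8.30921924 -3.19102897]
[[ 0.999 -0.05   0.004]
 [-0.05  -0.999 -0.005]
 [ 0.004  0.005 -1.   ]]
```

>>> drive_tool:
  rows: "-10 1 0 0 0 0 5; -20 0 0 0 0 0 5; -30 0 0 0 0 0 5; -30 0 0 0 0 0 5; -25 0 0 0 0 0 5"

```text
time: 3.6
eef_pos: [0.5029, -0.2211, 0.0527]
eef_rot: [3.138, -0.078, 0.007]
contact_force: [3.2, -1.7, -4.4]
grip_width: 0.0129
finger_force: 61.1
```

>>> drive_tool:
  rows: "-15 0 0 0 0 0 5; -8 0 0 0 0 0 5; -4 0 0 0 0 0 5; 0 0 0 0 0 0 5"

```text
time: 3.93
eef_pos: [0.4791, -0.2198, 0.0527]
eef_rot: [3.138, -0.081, 0.013]
contact_force: [7.3, 2.3, -0.8]
grip_width: 0.0129
finger_force: 61.5
```

>>> drive_tool:
  rows: "-4 0 0 0 0 0 5; -4 0 0 0 0 0 5; -3 0 0 0 0 0 5; 0 0 0 0 0 0 5"

```text
time: 4.27
eef_pos: [0.4784, -0.22, 0.0529]
eef_rot: [3.135, -0.085, 0.04]
contact_force: [40.5, 15.4, -24.8]
grip_width: 0.0132
finger_force: 59.8
```

>>> drive_tool:
  rows: "8 0 0 0 0 0 5; 0 0 0 0 0 0 30; 0 0 0 0 0 0 40; 0 0 -20 0 0 0 40; 0 0 -40 0 0 0 40"

```text
time: 4.68
eef_pos: [0.4683, -0.2166, 0.108]
eef_rot: [-3.136, 0.077, 0.014]
contact_force: [-0.1, 0.2, -0.6]
grip_width: 0.0397
finger_force: 0.0
```

```bash
python3 - <<'E'
from h import *
s=arm.sense(); print(s['time'],np.round(s['joints'],3),np.round(s['eef_pos'],4),s['contact_force'])
ps,ds=snap('side','side1'); 
p,d=snap('top','top1'); W=cloud('top',d)
hsv=cv2.cvtColor(p[:,:,::-1].copy(),cv2.COLOR_BGR2HSV).astype(int); H,S,V=[hsv[...,i] for i in range(3)]
m=(H>20)&(H<32)&(S>120)&(W[...,2]<.2)&(W[...,2]>-.02)&(W[...,0]>.4)&(W[...,1]<-.1)
q=W[m]; print(len(q),q.min(0),q.max(0),cv2.minAreaRect((q[:,:2]*1000).astype(np.float32)))
zz=q[:,2]; print(np.histogram(zz,bins=np.arange(-.005,.06,.005)))
print('floor', [px2w('top',d,u,v).round(4) for u,v in [(380,230),(400,215),(420,235)]])
x=plan([((.50,.05,.26),down(-60),8),((.541,.20,.27),down(-19.2),6)],70)
E
```

```text
4.6833 [-5.660e-01  4.160e-01  1.831e+00 -1.000e-03  9.040e-01  1.054e+00] [ 0.4683 -0.2166  0.108 ] [-0.14995433  0.16560457 -0.60391003]
2913 [ 0.50784989 -0.32297036  0.00268761] [ 0.66181682 -0.12798006  0.05309213] ((581.8462524414062, -225.71768188476562), (191.1960906982422, 150.4017333984375), 86.67047119140625)
(array([   0,   19,  498, 1469,  486,   41,   43,   34,   47,  158,  111,
          7]), array([-0.005,  0.   ,  0.005,  0.01 ,  0.015,  0.02 ,  0.025,  0.03 ,
        0.035,  0.04 ,  0.045,  0.05 ,  0.055]))
floor [array([ 0.6074, -0.1749,  0.0111]), array([ 0.6513, -0.2307,  0.0115]), array([ 0.5959, -0.2873,  0.0127])]
2 -34 -18 0 0 -4.1 70; 4 -34 -18 0.1 0 -4.1 70; 6 -33 -18 0 0 -4.1 70; 9 -33 -18 0.1 -0.1 -4.1 70; 11 -32 -18 0 0 -4.1 70
13 -31 -18 0.1 -0.1 -4.1 70; 16 -30 -19 0 0 -4.1 70; 18 -29 -18 0.1 -0.1 -4.1 70; 18 -18 -2 0 0 -6.8 70; 20 -16 -2 0 0 -6.8 70
22 -13 -2 0 0 -6.8 70; 24 -11 -1 0 0 -6.8 70; 25 -8 -2 0 0 -6.8 70; 25 -5 -1 0 0 -6.8 70
```

View pics/top1.png

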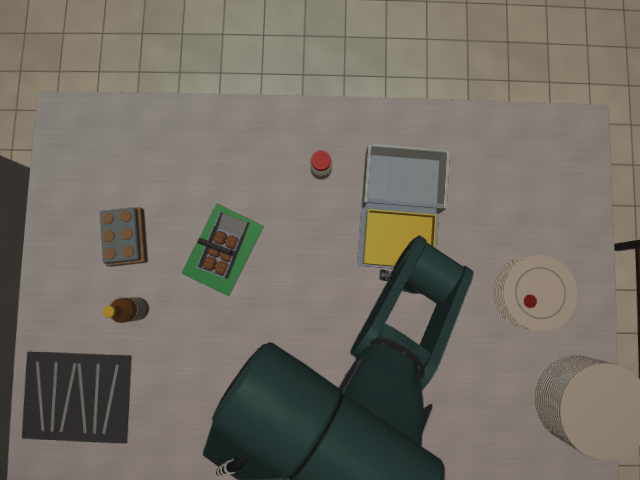

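>>> drive_tool:
  rows: "2 -34 -18 0 0 -4.1 70; 4 -34 -18 0.1 0 -4.1 70; 6 -33 -18 0 0 -4.1 70; 9 -33 -18 0.1 -0.1 -4.1 70; 11 -32 -18 0 0 -4.1 70"

```text
time: 5.2
eef_pos: [0.4875, -0.0484, 0.2016]
eef_rot: [-3.101, -0.486, 0.004]
contact_force: [0.7, 0.5, -1.1]
grip_width: 0.0699
finger_force: 0.0
```

>>> drive_tool:
  rows: "13 -31 -18 0.1 -0.1 -4.1 70; 16 -30 -19 0 0 -4.1 70; 18 -29 -18 0.1 -0.1 -4.1 70; 18 -18 -2 0 0 -6.8 70; 20 -16 -2 0 0 -6.8 70"

```text
time: 5.62
eef_pos: [0.5121, 0.1021, 0.2616]
eef_rot: [-2.909, -1.173, 0.005]
contact_force: [0.2, -0.5, 0.1]
grip_width: 0.0701
finger_force: 0.0
```

>>> drive_tool:
  rows: "22 -13 -2 0 0 -6.8 70; 24 -11 -1 0 0 -6.8 70; 25 -8 -2 0 0 -6.8 70; 25 -5 -1 0 0 -6.8 70; 0 0 0 0 0 0 70"

```text
time: 6.03
eef_pos: [0.54, 0.2042, 0.2665]
eef_rot: [-2.547, -1.825, 0.002]
contact_force: [1.3, 0.3, -0.6]
grip_width: 0.07
finger_force: 0.0
```

```bash
python3 - <<'E'
from h import *
s=arm.sense(); print(s['time'],np.round(s['joints'],3),np.round(s['eef_pos'],4))
x=plan([((.540,.26,.20),down(-19.1),4),((.540,.26,.113),down(-19.1),4)],60)
E
```

```text
6.0333 [0.238 0.309 1.53  0.007 1.306 0.563] [0.54   0.2042 0.2665]
13 -4 17 -0.1 -0.1 0.1 60; 13 -5 17 -0.1 0 0.1 60; 13 -4 16 -0.1 -0.1 0.1 60; 14 -5 17 -0.1 0 0 60; 0 0 22 0 0 0 60
0 0 22 0 0 0 60; 0 0 21 0 0 0 60; 0 0 22 0 0 0 60
```

>>> drive_tool:
  rows: "13 -4 17 0 0 0 60; 13 -5 17 0 0 0 60; 13 -4 16 0 0 0 60; 14 -5 17 0 0 0 60; 0 0 22 0 0 0 60"

```text
time: 6.45
eef_pos: [0.5394, 0.2585, 0.1777]
eef_rot: [-2.556, -1.815, 0.002]
contact_force: [1.1, -0.3, -0.1]
grip_width: 0.0599
finger_force: 0.0
```

>>> drive_tool:
  rows: "0 0 22 0 0 0 60; 0 0 21 0 0 0 60; 0 0 20 0 0 0 60; 0 0 2 0 0 0 60; 0 0 0 0 0 0 60"

```text
time: 6.87
eef_pos: [0.5373, 0.2562, 0.1116]
eef_rot: [-2.556, -1.813, 0.011]
contact_force: [-0.2, 1.1, 0.0]
grip_width: 0.06
finger_force: 0.0
```

```bash
python3 - <<'E'
from h import *
s=arm.sense(); print(s['time'],np.round(s['joints'],3),np.round(s['eef_pos'],4),s['contact_force']);print(R.from_rotvec(s['eef_rot']).as_matrix().round(3))
p,d=snap('side','side2'); cv2.imwrite('pics/s2c.png',cv2.resize(p[100:250,200:380,::-1],None,fx=4,fy=4,interpolation=2))
E
```

```text
6.8667 [0.326 0.501 1.652 0.007 0.998 0.659] [0.5373 0.2562 0.1116] [-0.1858193   1.13114052  0.01472185]
[[ 0.33   0.944 -0.01 ]
 [ 0.944 -0.33   0.002]
 [-0.001 -0.01  -1.   ]]
```

View pics/s2c.png

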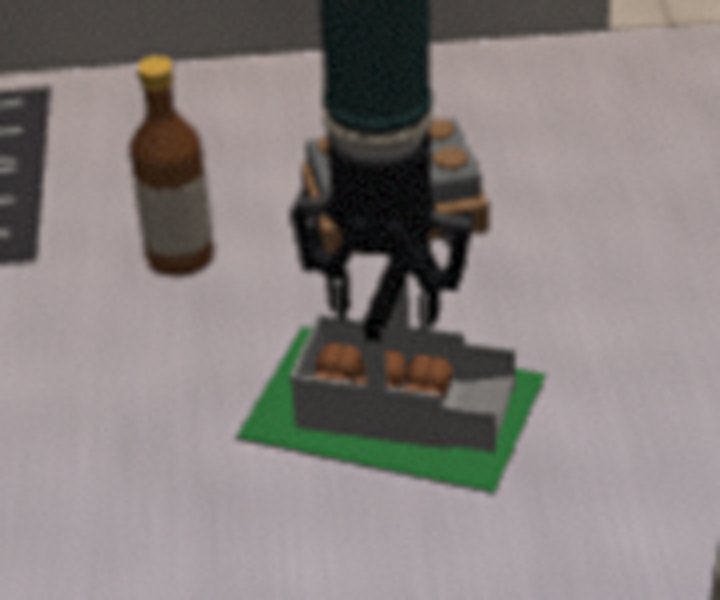

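The bar (crop 390,300) lies midway between the fingers (340 and 430), with the walnuts settled in the trough, so I can close and lift.

>>> drive_tool:
  rows: "0 0 0 0 0 0 30; 0 0 0 0 0 0 5; 0 0 0 0 0 0 5; 0 0 0 0 0 0 5; 0 0 0 0 0 0 5"

```text
time: 7.33
eef_pos: [0.539, 0.2576, 0.1137]
eef_rot: [-2.556, -1.815, 0.003]
contact_force: [-1.9, 0.4, 5.7]
grip_width: 0.013
finger_force: 60.5
```

>>> drive_tool:
  rows: "0 0 0 0 0 0 5; 0 0 -2 0 0 0 5; 0 0 -5 0 0 0 5; 0 0 -10 0 0 0 5; 0 0 -10 0 0 0 5"

```text
time: 7.75
eef_pos: [0.5387, 0.2571, 0.1401]
eef_rot: [-2.555, -1.815, 0.007]
contact_force: [1.1, 0.4, -3.3]
grip_width: 0.0132
finger_force: 59.3
```

```bash
python3 - <<'E'
from h import *
s=arm.sense(); print(s['time'],np.round(s['joints'],3),np.round(s['eef_pos'],4),s['contact_force'],s['moment'],s['grip_width']);print(R.from_rotvec(s['eef_rot']).as_matrix().round(3))
E
```

```text
7.75 [0.326 0.467 1.626 0.007 1.055 0.658] [0.5387 0.2571 0.1401] [ 1.07375008  0.35144793 -3.30805502] [ 0.01974545 -0.05168847 -0.01592022] 0.013227553818815069
[[ 0.329  0.944 -0.008]
 [ 0.944 -0.329  0.003]
 [ 0.001 -0.008 -1.   ]]
```

```bash
python3 - <<'E'
from h import *
x=plan([((.539,.257,.21),down(-19.2),5),((.541,.241,.22),down(-22),2),((.588,-.071,.225),down(-89),21),((.590,-.091,.22),down(-93.3),3)],5)
E
```

```text
0 0 -14 -0.1 0 0 5; 0 0 -14 -0.1 0 0 5; 0 0 -14 -0.1 0 0 5; 0 0 -14 -0.1 0 0 5; 0 0 -14 -0.1 0 0 5
-7 4 -5 0 0 1.4 5; -7 3 -5 0 0 1.4 5; -13 8 0 0 0 3.2 5; -12 8 0 0 0 3.2 5; -12 9 0 0 0 3.2 5
-12 10 0 0 0 3.2 5; -11 10 0 0 0 3.2 5; -10 11 0 0 0 3.2 5; -10 12 0 0 0 3.2 5; -9 12 0 0 0 3.2 5
-8 12 0 0 0 3.2 5; -8 13 0 0 0 3.2 5; -7 13 0 0 0 3.2 5; -6 14 -1 0 0 3.2 5; -5 14 0 0 0 3.2 5
-5 14 -1 0 0 3.2 5; -4 15 0 0 0 3.2 5; -3 15 -1 0 0 3.2 5; -2 15 0 0 0 3.2 5; -1 15 -1 0 0 3.1 5
-1 15 0 0 0 3.2 5; 0 15 -1 0 0 3.1 5; 2 15 0 0 0 3.2 5; 0 7 2 0 0 1.4 5; 1 6 1 0 0 1.4 5
1 7 2 0 0 1.5 5
```

>>> drive_tool:
  rows: "0 0 -14 0 0 0 5; 0 0 -14 0 0 0 5; 0 0 -14 0 0 0 5; 0 0 -14 0 0 0 5; 0 0 -14 0 0 0 5"

```text
time: 8.17
eef_pos: [0.5397, 0.257, 0.2115]
eef_rot: [-2.556, -1.815, 0.003]
contact_force: [0.2, -0.4, -3.8]
grip_width: 0.0134
finger_force: 59.3
```

>>> drive_tool:
  rows: "-7 4 -5 0 0 1.4 5; -7 3 -5 0 0 1.4 5; -13 8 0 0 0 3.2 5; -12 8 0 0 0 3.2 5; -12 9 0 0 0 3.2 5"

```text
time: 8.58
eef_pos: [0.5479, 0.1959, 0.2193]
eef_rot: [-2.74, -1.523, 0.007]
contact_force: [-0.3, 0.3, -4.3]
grip_width: 0.0135
finger_force: 59.3
```

>>> drive_tool:
  rows: "-12 10 0 0 0 3.2 5; -11 10 0 0 0 3.2 5; -10 11 0 0 0 3.2 5; -10 12 0 0 0 3.2 5; -9 12 0 0 0 3.2 5"

```text
time: 9.0
eef_pos: [0.5592, 0.1204, 0.2187]
eef_rot: [-2.926, -1.126, 0.009]
contact_force: [-0.4, 0.0, -4.3]
grip_width: 0.0132
finger_force: 59.3
```

>>> drive_tool:
  rows: "-8 12 0 0 0 3.2 5; -8 13 0 0 0 3.2 5; -7 13 0 0 0 3.2 5; -6 14 -1 0 0 3.2 5; -5 14 0 0 0 3.2 5"

```text
time: 9.42
eef_pos: [0.5703, 0.0468, 0.2195]
eef_rot: [-3.055, -0.708, 0.01]
contact_force: [0.3, 0.7, -3.7]
grip_width: 0.0131
finger_force: 59.3
```

>>> drive_tool:
  rows: "-5 14 -1 0 0 3.2 5; -4 15 0 0 0 3.2 5; -3 15 -1 0 0 3.2 5; -2 15 0 0 0 3.2 5; -1 15 -1 0 0 3.1 5"

```text
time: 9.83
eef_pos: [0.5813, -0.0281, 0.2218]
eef_rot: [-3.125, -0.279, 0.012]
contact_force: [0.7, -0.4, -2.9]
grip_width: 0.0134
finger_force: 59.3
```

>>> drive_tool:
  rows: "-1 15 0 0 0 3.2 5; 0 15 -1 0 0 3.1 5; 2 13 0 0 0 3.2 5; 0 7 2 0 0 1.4 5; 1 6 1 0 0 1.4 5"

```text
time: 10.25
eef_pos: [0.5891, -0.0833, 0.2196]
eef_rot: [-3.137, 0.055, 0.012]
contact_force: [0.6, 0.0, -5.4]
grip_width: 0.0129
finger_force: 59.3
```

>>> drive_tool:
  rows: "1 7 2 0 0 1.5 5; 0 0 0 2 0 0 5; 0 0 0 2 0 0 5; 0 0 0 2 0 0 5; 0 0 0 2 0 0 5"

```text
time: 10.67
eef_pos: [0.5903, -0.0889, 0.2179]
eef_rot: [-2.995, 0.088, 0.004]
contact_force: [-0.5, -0.1, -4.4]
grip_width: 0.0132
finger_force: 59.3
```

```bash
python3 - <<'E'
from h import *
s=arm.sense(); print(s['time'],np.round(s['joints'],3),np.round(s['eef_pos'],4),s['contact_force'],s['moment'],s['grip_width']);r=R.from_rotvec(s['eef_rot']);print(r.as_matrix().round(3))
print('lip',s['eef_pos']+r.apply([0,.095,.091]))
p,d=snap('side','side3'); cv2.imwrite('pics/s3c.png',cv2.resize(p[150:400,260:480,::-1],None,fx=2.4,fy=2.4,interpolation=2))
E
```

```text
10.6667 [-0.348  0.396  1.534  0.144  1.263  1.234] [ 0.5903 -0.0889  0.2179] [-0.45185746 -0.09306832 -4.39289929] [-0.18909468  0.07381811  0.02587465] 0.013182055884422375
[[ 0.998 -0.058  0.002]
 [-0.058 -0.988  0.145]
 [-0.007 -0.144 -0.989]]
lip [ 0.58490155 -0.16960719  0.11411692]
```

View pics/s3c.png

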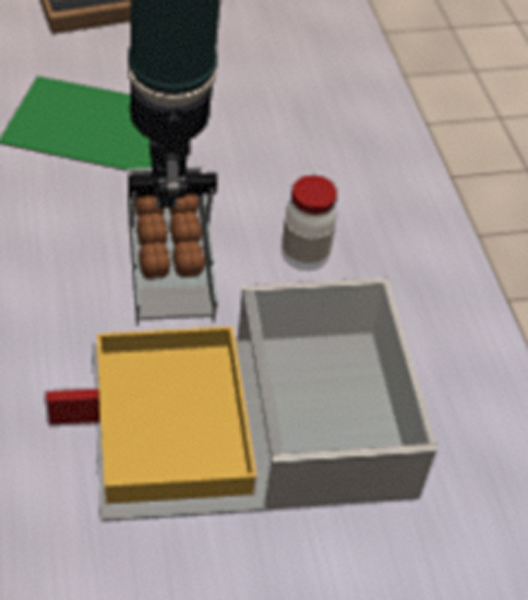

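```bash
cat >> h.py <<'E'
def lip(L,th,yaw=-93.3):
    r=down(yaw)*R.from_rotvec([np.radians(th),0,0]); return np.array(L)-r.apply([0,.095,.091]),r
E
python3 - <<'E'
from h import *
x=plan([(*lip((.584,-.184,.062),15),8),(*lip((.584,-.184,.052),24),7)],5)
x=plan([(*lip((.584,-.184,.042),35),10)],5,x)
x=plan([(*lip((.584,-.184,.042),62),20)],5,x)
E
```

```text
0 4 5 0.8 0 0 5; 0 4 5 0.8 0.1 0 5; 0 4 5 0.8 0 0 5; 0 4 5 0.8 0.1 0 5; 0 4 4 0.9 0 0 5
0 5 4 0.8 0.1 -0.1 5; 0 4 5 0.9 0 0 5; -1 5 4 0.8 0.1 -0.1 5; 0 3 -1 1.3 0 0 5; 0 2 -1 1.3 0 0 5
0 3 -1 1.3 0 0 5; 0 2 0 1.3 0 0 5; 0 3 -1 1.3 0 0 5; 0 2 -1 1.3 0 0 5; 0 3 0 1.2 0 0 5
0 2 -1 1.1 0 0 5; 0 2 -1 1.1 0 0 5; 0 2 -1 1.1 0 0 5; 0 2 -1 1.1 0 0 5; 0 2 -1 1.1 0 0 5
0 2 -1 1.1 0 0 5; 0 3 -1 1.1 0 0 5; 0 2 -1 1.1 0 0 5; 0 3 -1 1.1 0 0 5; 0 2 -1 1.1 0 0 5
0 3 -2 1.4 0 0 5; 0 3 -2 1.3 0 0 5; 0 2 -2 1.4 0 0 5; 0 2 -2 1.3 0 0 5; 0 2 -2 1.4 0 0 5
0 2 -2 1.3 0 0 5; 0 2 -2 1.4 0 0 5; 0 2 -2 1.3 0 0 5; 0 2 -2 1.4 0 0 5; 0 2 -2 1.3 0 0 5
0 2 -2 1.4 0 0 5; 0 2 -2 1.3 0 0 5; 0 2 -2 1.4 0 0 5; 0 2 -2 1.3 0 0 5; 0 2 -2 1.4 0 0 5
0 2 -3 1.3 0 0 5; 0 2 -3 1.4 0 0 5; 0 2 -3 1.3 0 0 5; 0 3 -2 1.4 0 0 5; 0 2 -3 1.3 0 0 5
```

>>> drive_tool:
  rows: "0 4 5 0.8 0 0 5; 0 4 5 0.8 0.1 0 5; 0 4 5 0.8 0 0 5; 0 4 5 0.8 0.1 0 5; 0 4 4 0.9 0 0 5"

```text
time: 11.13
eef_pos: [0.5892, -0.1048, 0.1901]
eef_rot: [-2.924, 0.086, -0.004]
contact_force: [0.3, -0.1, -4.0]
grip_width: 0.0128
finger_force: 59.3
```

>>> drive_tool:
  rows: "0 5 4 0.8 0.1 -0.1 5; 0 4 5 0.9 0 0 5; -1 5 4 0.8 0.1 -0.1 5; 0 3 -1 1.3 0 0 5; 0 2 -1 1.3 0 0 5"

```text
time: 11.55
eef_pos: [0.5874, -0.121, 0.1755]
eef_rot: [-2.834, 0.079, -0.013]
contact_force: [0.7, 0.2, -5.0]
grip_width: 0.0131
finger_force: 59.3
```

>>> drive_tool:
  rows: "0 3 -1 1.3 0 0 5; 0 2 0 1.3 0 0 5; 0 3 -1 1.3 0 0 5; 0 2 -1 1.3 0 0 5; 0 3 0 1.2 0 0 5"

```text
time: 11.97
eef_pos: [0.5872, -0.1344, 0.1746]
eef_rot: [-2.723, 0.076, -0.019]
contact_force: [0.2, 0.1, -4.0]
grip_width: 0.0133
finger_force: 59.3
```

```bash
python3 - <<'E'
from h import *
s=arm.sense(); print(s['time'],np.round(s['joints'],3),np.round(s['eef_pos'],4),s['contact_force'],s['grip_width']);r=R.from_rotvec(s['eef_rot']);print(np.degrees(np.arccos(-r.as_matrix()[2,2])))
print('lip',s['eef_pos']+r.apply([0,.095,.091]))
p,d=snap('side','side4'); cv2.imwrite('pics/s4c.png',cv2.resize(p[180:380,280:460,::-1],None,fx=3,fy=3,interpolation=2))
# lip edge check in depth cloud
W=cloud('side',d)
x=plan([(*lip((.584,-.184,.042),35),10)],5)
E
```

```text
11.9667 [-0.558  0.517  1.521  0.376  1.33   0.936] [ 0.5872 -0.1344  0.1746] [ 0.19297028  0.05737051 -4.02310543] 0.013279547238633616
23.916256314159334
lip [ 0.58459675 -0.18427504  0.05285984]
0 2 -1 1.1 0 0 5; 0 2 -1 1.1 0 0 5; 0 2 -1 1.1 0 0 5; 0 2 -1 1.1 0 0 5; 0 2 -1 1.1 0 0 5
0 2 -1 1.1 0 0 5; 0 2 -1 1.1 0 0 5; 0 3 -1 1.1 0 0 5; 0 2 0 1.1 0 0 5; 0 3 -1 1.2 0 0.1 5
```

View pics/s4c.png

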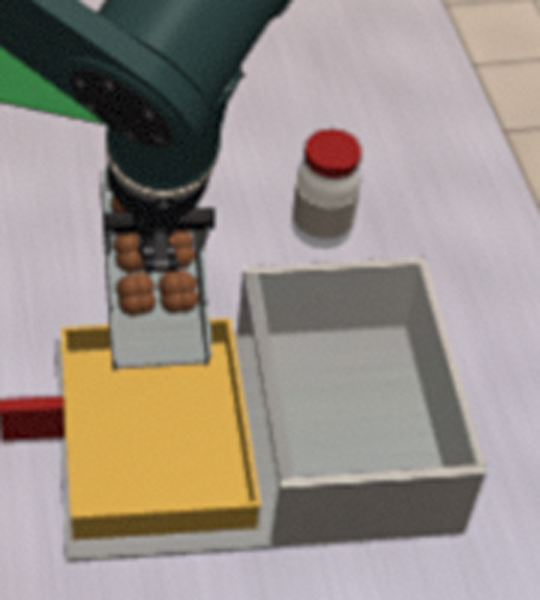

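Lip (crop 160,362) sits just over the tray with the walnuts still in the scoop. Now I'll tip slowly.

>>> drive_tool:
  rows: "0 2 -1 1.1 0 0 5; 0 2 -1 1.1 0 0 5; 0 2 -1 1.1 0 0 5; 0 2 -1 1.1 0 0 5; 0 2 -1 1.1 0 0 5"

```text
time: 12.43
eef_pos: [0.5864, -0.1453, 0.1744]
eef_rot: [-2.627, 0.073, -0.021]
contact_force: [-0.5, 0.4, -4.1]
grip_width: 0.013
finger_force: 59.6
```

>>> drive_tool:
  rows: "0 2 -1 1.1 0 0 5; 0 2 -1 1.1 0 0 5; 0 3 -1 1.1 0 0 5; 0 2 0 1.1 0 0 5; 0 3 -1 1.2 0 0 5"

```text
time: 12.85
eef_pos: [0.5856, -0.1574, 0.1714]
eef_rot: [-2.529, 0.07, -0.024]
contact_force: [-0.1, -0.2, -2.4]
grip_width: 0.013
finger_force: 59.7
```

```bash
cat > st.py <<'E'
from h import *
s=arm.sense(); print(s['time'],np.round(s['joints'],3),np.round(s['eef_pos'],4),np.round(s['contact_force'],1),round(s['grip_width'],4));r=R.from_rotvec(s['eef_rot']);print(np.degrees(np.arccos(-r.as_matrix()[2,2])))
print('lip',s['eef_pos']+r.apply([0,.095,.091]))
E
python3 - <<'E'
from st import *
def brown(n,f):
    p,d=snap(n,f); W=cloud(n,d); hsv=cv2.cvtColor(np.ascontiguousarray(p[:,:,::-1]),cv2.COLOR_BGR2HSV).astype(int)
    m=(hsv[...,0]>4)&(hsv[...,0]<14)&(hsv[...,1]>110)&(hsv[...,2]<200)&(abs(W[...,0]-.58)<.12)&(abs(W[...,1]+.17)<.2)&(W[...,2]<.3)
    n_,l,st,c=cv2.connectedComponentsWithStats(m.astype(np.uint8))
    for i in range(1,n_):
        if st[i,4]>15: print(n,c[i].round(),st[i,4],W[l==i].mean(0).round(3))
brown('side','side5')
x=plan([(*lip((.584,-.184,.040),45),8)],5)
E
```

```text
12.85 [-0.666  0.604  1.461  0.493  1.471  0.811] [ 0.5856 -0.1574  0.1714] [-0.1 -0.2 -2.4] 0.013
35.024225502686605
lip [ 0.58437709 -0.18297101  0.04240037]
side [340. 322.] 684 [ 0.598 -0.244  0.048]
side [325. 342.] 134 [ 0.554 -0.292  0.044]
0 2 -2 1.2 0 0 5; 0 2 -2 1.2 0 0 5; 0 2 -2 1.3 0 0 5; 0 2 -2 1.2 0 0 5; 0 2 -2 1.3 0 0 5
0 2 -2 1.2 0 0 5; 0 3 -2 1.3 0 0 5; 0 2 -1 1.2 0 0.1 5
```

```bash
python3 -c "
import cv2
p=cv2.imread('pics/side5.png');cv2.imwrite('pics/s5c.png',cv2.resize(p[200:400,270:450],None,fx=3,fy=3,interpolation=2))"
```

```text
(no output)
```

View pics/s5c.png

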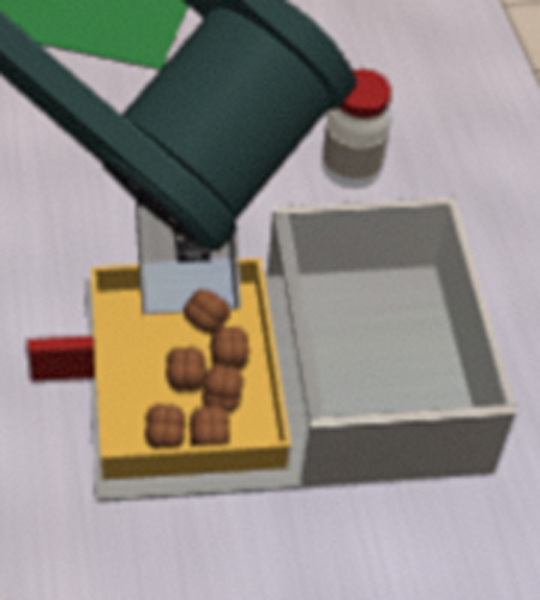

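Five walnuts lie in the tray and the sixth is passing the lip (crop 207,308). A few more rows with a little more tilt should free it.

>>> drive_tool:
  rows: "0 2 -2 1.2 0 0 5; 0 2 -2 1.2 0 0 5; 0 2 -2 1.2 0 0 5; 0 0 0 0 0 0 5; 0 0 0 0 0 0 5"

```text
time: 13.32
eef_pos: [0.5851, -0.1662, 0.1725]
eef_rot: [-2.468, 0.07, -0.026]
contact_force: [0.3, 0.1, -3.3]
grip_width: 0.0131
finger_force: 59.8
```

```bash
python3 - <<'E'
from st import *
p,d=snap('side','side6'); W=cloud('side',d); hsv=cv2.cvtColor(np.ascontiguousarray(p[:,:,::-1]),cv2.COLOR_BGR2HSV).astype(int)
m=(hsv[...,0]>4)&(hsv[...,0]<14)&(hsv[...,1]>110)&(hsv[...,2]<200)&(abs(W[...,0]-.58)<.12)&(abs(W[...,1]+.17)<.2)&(W[...,2]<.3)
q=W[m]; print(m.sum()); 
m2=cv2.erode(m.astype(np.uint8),np.ones((5,5))); n_,l,st,c=cv2.connectedComponentsWithStats(m2)
for i in range(1,n_): print(c[i].round(),st[i,4],W[l==i].mean(0).round(3))
E
```

```text
13.3167 [-0.697  0.633  1.437  0.524  1.522  0.782] [ 0.5851 -0.1662  0.1725] [ 0.3  0.1 -3.3] 0.0131
38.52670023413522
lip [ 0.58426091 -0.18380584  0.04211926]
820
[328. 318.] 98 [ 0.573 -0.224  0.044]
[343. 329.] 179 [ 0.604 -0.261  0.044]
[325. 340.] 57 [ 0.556 -0.286  0.043]
```

```bash
python3 - <<'E'
from h import *
x=plan([(*lip((.584,-.172,.130),38.5),5),((.59,-.06,.24),down(-90),7),((.541,.245,.22),down(-22),11),((.539,.2578,.16),down(-19.2),4)],5)
E
```

```text
0 -13 -12 0 0 0 5; 0 -13 -12 0 0 0 5; 0 -13 -12 0 0 0 5; 0 -12 -13 0 0 0 5; -1 -13 -12 0 0 0.1 5
0 -9 11 -5.5 -0.2 -0.5 5; 0 -10 10 -5.5 -0.2 -0.4 5; 0 -10 9 -5.5 -0.1 -0.5 5; 0 -11 8 -5.5 -0.2 -0.4 5; 1 -12 6 -5.5 -0.1 -0.5 5
1 -13 5 -5.5 -0.2 -0.4 5; 0 -13 4 -5.5 -0.1 -0.5 5; -4 -28 2 0 0 -6.2 5; -1 -28 2 0 0 -6.2 5; 2 -28 2 0 0 -6.2 5
4 -28 2 0 0 -6.2 5; 8 -27 2 0 0 -6.2 5; 10 -26 2 0 0 -6.2 5; 13 -25 2 0 0 -6.2 5; 16 -23 2 0 0 -6.1 5
18 -21 1 0 0 -6.2 5; 20 -19 2 0 0 -6.1 5; 22 -18 1 0 0 -6.2 5; 3 -2 15 0 0 -0.7 5; 3 -1 15 0 0 -0.7 5
3 -2 15 0 0 -0.7 5; 2 -1 15 0 0 -0.7 5
```

>>> drive_tool:
  rows: "0 -13 -12 0 0 0 5; 0 -13 -12 0 0 0 5; 0 -13 -12 0 0 0 5; 0 -12 -13 0 0 0 5; 0 -13 -12 0 0 0 5"

```text
time: 13.78
eef_pos: [0.5857, -0.1529, 0.2629]
eef_rot: [-2.469, 0.067, -0.027]
contact_force: [0.1, -0.3, -2.9]
grip_width: 0.0133
finger_force: 59.8
```

>>> drive_tool:
  rows: "0 -9 11 -5.5 -0.2 -0.5 5; 0 -10 10 -5.5 -0.2 -0.4 5; 0 -10 9 -5.5 -0.1 -0.5 5; 0 -11 8 -5.5 -0.2 -0.4 5; 1 -12 6 -5.5 -0.1 -0.5 5"

```text
time: 14.2
eef_pos: [0.5892, -0.0853, 0.2477]
eef_rot: [-2.954, 0.02, -0.014]
contact_force: [-0.1, 0.1, -4.0]
grip_width: 0.0134
finger_force: 59.6
```

>>> drive_tool:
  rows: "1 -13 5 -5.5 -0.2 -0.4 5; 0 -13 4 -5.5 -0.1 -0.5 5; -4 -28 2 0 0 -6.2 5; -1 -28 2 0 0 -6.2 5; 2 -28 2 0 0 -6.2 5"

```text
time: 14.62
eef_pos: [0.5773, 0.0269, 0.2358]
eef_rot: [-3.097, -0.52, -0.003]
contact_force: [0.1, -0.0, -3.0]
grip_width: 0.0132
finger_force: 59.7
```

>>> drive_tool:
  rows: "4 -28 2 0 0 -6.2 5; 8 -27 2 0 0 -6.2 5; 10 -26 2 0 0 -6.2 5; 13 -25 2 0 0 -6.2 5; 16 -23 2 0 0 -6.1 5"

```text
time: 15.03
eef_pos: [0.5536, 0.1648, 0.2256]
eef_rot: [-2.848, -1.325, -0.003]
contact_force: [-0.0, -0.7, -2.9]
grip_width: 0.013
finger_force: 59.7
```

>>> drive_tool:
  rows: "18 -21 1 0 0 -6.2 5; 20 -19 2 0 0 -6.1 5; 22 -18 1 0 0 -6.2 5; 3 -2 10 0 0 -0.7 5; 0 0 0 0 0 0 5"

```text
time: 15.45
eef_pos: [0.5379, 0.2505, 0.21]
eef_rot: [-2.589, -1.778, 0.0]
contact_force: [-0.3, -0.7, -3.0]
grip_width: 0.0131
finger_force: 59.7
```

```bash
python3 - <<'E'
from st import *
print(r.as_matrix().round(3))
x=plan([((.539,.2578,.155),down(-19.2),5),((.539,.2578,.118),down(-19.2),4)],5)
p,d=snap('top','top7'); W=cloud('top',d); hsv=cv2.cvtColor(np.ascontiguousarray(p[:,:,::-1]),cv2.COLOR_BGR2HSV).astype(int)
cv2.imwrite('pics/t7c.png',cv2.resize(p[130:300,170:460,::-1],None,fx=2.7,fy=2.7,interpolation=2))
E
```

```text
15.45 [3.190e-01 3.830e-01 1.567e+00 1.000e-03 1.192e+00 6.860e-01] [0.5379 0.2505 0.21  ] [-0.3 -0.7 -3. ] 0.0131
0.0465986018984325
lip [0.62648966 0.21639112 0.11888342]
[[ 0.359  0.933 -0.001]
 [ 0.933 -0.359  0.001]
 [ 0.    -0.001 -1.   ]]
1 0 11 0 0 -0.4 5; 2 0 11 0 0 -0.4 5; 1 0 11 0 0 -0.3 5; 2 -1 11 0 0 -0.4 5; 1 0 11 0 0 -0.3 5
0 0 9 0 0 0 5; 0 0 9 0 0 0 5; 0 0 9 0 0 0 5; 0 0 10 0 0 0 5
```

View pics/t7c.png

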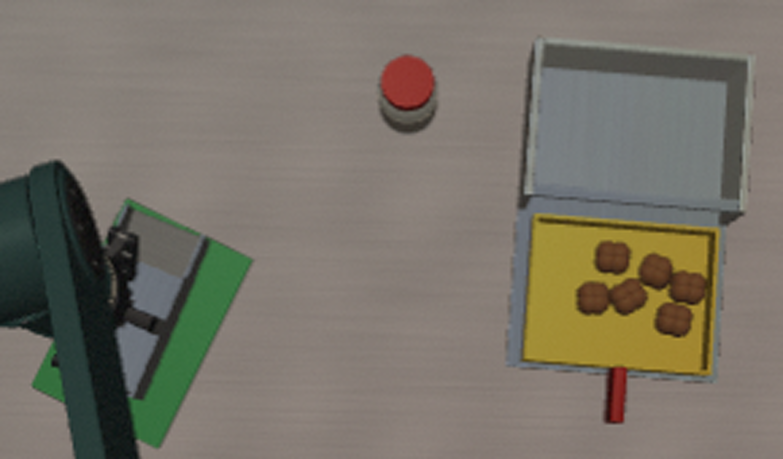

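All six walnuts lie flat in the tray (crop 590–690, 255–320), and the scoop is empty above the mat. Next I'll set the scoop down.

>>> drive_tool:
  rows: "1 0 11 0 0 -0.4 5; 2 0 11 0 0 -0.4 5; 1 0 11 0 0 -0.3 5; 2 -1 11 0 0 -0.4 5; 1 0 11 0 0 -0.3 5"

```text
time: 15.92
eef_pos: [0.5414, 0.2549, 0.1536]
eef_rot: [2.564, 1.815, 0.0]
contact_force: [0.7, -1.3, -2.8]
grip_width: 0.0132
finger_force: 59.7
```

>>> drive_tool:
  rows: "0 0 11 0 0 0 5; 0 0 11 0 0 0 5; 0 0 10 0 0 0 5; 0 0 5 0 0 0 5; 0 0 2 0 0 0 5"

```text
time: 16.33
eef_pos: [0.5411, 0.2551, 0.1148]
eef_rot: [2.563, 1.816, -0.001]
contact_force: [0.1, -0.7, -2.8]
grip_width: 0.0135
finger_force: 59.6
```

>>> drive_tool:
  rows: "0 0 1 0 0 0 5; 0 0 1 0 0 0 5; 0 0 0 0 0 0 5"

```text
time: 16.58
eef_pos: [0.5422, 0.2555, 0.1146]
eef_rot: [2.562, 1.815, 0.004]
contact_force: [0.2, -0.3, -3.0]
grip_width: 0.0129
finger_force: 59.6
```

>>> drive_tool:
  rows: "0 0 1 0 0 0 5; 0 0 1 0 0 0 5; 0 0 1 0 0 0 5; 0 0 0 0 0 0 5"

```text
time: 16.92
eef_pos: [0.5421, 0.2555, 0.1133]
eef_rot: [2.562, 1.815, 0.004]
contact_force: [-4.6, -1.4, 12.5]
grip_width: 0.0133
finger_force: 61.7
```

>>> drive_tool:
  rows: "0 0 -1 0 0 0 5; 0 0 0 0 0 0 20; 0 0 0 0 0 0 45; 0 0 0 0 0 0 60; 0 0 0 0 0 0 60"

```text
time: 17.33
eef_pos: [0.5419, 0.2554, 0.1122]
eef_rot: [2.563, 1.815, 0.003]
contact_force: [0.1, -0.4, -0.4]
grip_width: 0.0555
finger_force: 0.0
```

>>> drive_tool:
  rows: "0 0 -10 0 0 0 60; 0 0 -20 0 0 0 60; 0 0 -30 0 0 0 60; 0 0 -40 0 0 0 60; 0 0 -30 0 0 0 60"

```text
time: 17.75
eef_pos: [0.5419, 0.2555, 0.2452]
eef_rot: [2.562, 1.815, 0.004]
contact_force: [1.4, 1.2, 1.0]
grip_width: 0.0598
finger_force: 0.0
```

```bash
python3 - <<'E'
from st import *
x=plan([((.49,0,.24),down(-60),9),((.478,-.2197,.13),down(-93.2),8),((.478,-.2197,.054),down(-93.2),4)],45)
E
```

```text
17.75 [ 3.260e-01  3.560e-01  1.515e+00 -1.000e-03  1.268e+00  6.640e-01] [0.5419 0.2555 0.2452] [1.4 1.2 1. ] 0.0598
0.17760662149933626
lip [0.63179507 0.22402372 0.15448797]
-29 4 1 0 0 4.5 45; -28 6 0 0 0 4.5 45; -28 8 1 0 0 4.5 45; -27 11 0 0 0 4.5 45; -26 13 1 0 0 4.5 45
-25 15 0 0 0 4.5 45; -24 16 1 0 -0.1 4.5 45; -22 18 1 0 0 4.6 45; -21 20 0 0.1 -0.1 4.5 45; -15 23 14 0 0 4.2 45
-13 24 14 0 0 4.1 45; -12 25 14 0 0 4.2 45; -10 26 14 0 0 4.1 45; -8 26 14 0 0 4.2 45; -6 27 13 0 0 4.1 45
-3 27 14 0 0 4.2 45; -2 28 13 0 0 4.1 45; 0 0 19 0 0 0 45; 0 0 19 0 0 0 45; 0 0 19 0 0 0 45
0 0 19 0 0 0 45
```

>>> drive_tool:
  rows: "-29 4 1 0 0 4.5 45; -28 6 0 0 0 4.5 45; -28 8 1 0 0 4.5 45; -27 11 0 0 0 4.5 45; -26 13 1 0 0 4.5 45"

```text
time: 18.17
eef_pos: [0.5124, 0.1119, 0.2401]
eef_rot: [2.87, 1.276, 0.004]
contact_force: [0.8, 0.0, 0.5]
grip_width: 0.0449
finger_force: 0.0
```

>>> drive_tool:
  rows: "-25 15 0 0 0 4.5 45; -24 16 1 0 0 4.5 45; -22 18 1 0 0 4.6 45; -21 20 0 0 0 4.5 45; -15 23 14 0 0 4.2 45"

```text
time: 18.58
eef_pos: [0.4885, -0.0289, 0.2257]
eef_rot: [3.061, 0.696, 0.009]
contact_force: [0.2, 0.4, 0.4]
grip_width: 0.0452
finger_force: 0.0
```

>>> drive_tool:
  rows: "-13 24 14 0 0 4.1 45; -12 25 14 0 0 4.2 45; -10 26 14 0 0 4.1 45; -8 26 14 0 0 4.2 45; -6 27 13 0 0 4.1 45"

```text
time: 19.0
eef_pos: [0.4796, -0.1663, 0.1541]
eef_rot: [3.138, 0.135, 0.004]
contact_force: [0.7, -0.3, 1.0]
grip_width: 0.045
finger_force: 0.0
```

>>> drive_tool:
  rows: "-3 27 14 0 0 4.2 45; -2 28 13 0 0 4.1 45; 0 0 0 0 0 0 45; 0 0 0 0 0 0 45"

```text
time: 19.33
eef_pos: [0.4774, -0.2213, 0.1269]
eef_rot: [-3.14, 0.09, -0.001]
contact_force: [0.4, -0.1, -0.7]
grip_width: 0.045
finger_force: 0.0
```

```bash
python3 - <<'E'
from st import *
print(r.as_matrix().round(3))
x=plan([((.478,-.2197,.054),down(-93.2),4)],45)
p,d=snap('top','top8');W=cloud('top',d); hsv=cv2.cvtColor(np.ascontiguousarray(p[:,:,::-1]),cv2.COLOR_BGR2HSV).astype(int); H,S=hsv[...,0],hsv[...,1]
m=((H<8)|(H>172))&(S>120)&(W[...,0]<.53)&(W[...,0]>.42)&(abs(W[...,1]+.22)<.05)&(W[...,2]>.06); q=W[m]; print('fin',len(q),q.mean(0) if len(q) else '')
m=(H>45)&(H<75)&(S>120); 
v,u=np.mgrid[:480,:640]; mb=(u>185)&(u<245)&(v>215)&(v<265)&(hsv[...,2]<70)&(W[...,2]>.11)&(W[...,2]<.15); q=W[mb]
print('bar',q.mean(0),cv2.minAreaRect((q[:,:2]*1000).astype(np.float32)))
E
```

```text
19.3333 [-5.660e-01  3.960e-01  1.801e+00  1.000e-03  9.450e-01  1.062e+00] [ 0.4774 -0.2213  0.1269] [ 0.4 -0.1 -0.7] 0.045
0.06045080252369705
lip [ 0.47200302 -0.31606684  0.03583675]
[[ 0.998 -0.057  0.001]
 [-0.057 -0.998  0.   ]
 [ 0.001 -0.001 -1.   ]]
0 0 18 0 0 0 45; 0 -1 18 0 0 0 45; 0 0 18 0 0 0 45; 0 -1 19 0 -0.1 -0.1 45
fin 0 
bar [0.54467871 0.25850363 0.13042925] ((544.9569091796875, 259.2372741699219), (90.30378723144531, 14.734393119812012), 70.88831329345703)
```

>>> drive_tool:
  rows: "0 0 18 0 0 0 45; 0 -1 18 0 0 0 45; 0 0 18 0 0 0 45; 0 -1 17 0 0 0 45; 0 0 0 0 0 0 45"

```text
time: 19.8
eef_pos: [0.4765, -0.2157, 0.0545]
eef_rot: [-3.138, 0.084, 0.003]
contact_force: [-1.2, 0.7, -0.3]
grip_width: 0.0454
finger_force: 0.0
```

>>> drive_tool:
  rows: "0 0 0 0 0 0 20; 0 0 0 0 0 0 5; 0 0 0 0 0 0 5; 0 0 0 0 0 0 5; 0 0 0 0 0 0 5"

```text
time: 20.22
eef_pos: [0.4794, -0.2197, 0.0577]
eef_rot: [3.137, -0.086, 0.008]
contact_force: [-0.8, -4.9, 0.1]
grip_width: 0.0126
finger_force: 60.4
```

>>> drive_tool:
  rows: "3 0 0 0 0 0 5; 6 0 0 0 0 0 5; 8 0 0 0 0 0 5; 8 0 0 0 0 0 5; 8 0 0 0 0 0 5"

```text
time: 20.63
eef_pos: [0.5117, -0.2215, 0.0577]
eef_rot: [3.138, -0.086, 0.005]
contact_force: [-3.1, -6.4, 1.2]
grip_width: 0.0128
finger_force: 60.7
```

>>> drive_tool:
  rows: "8 0 0 0 0 0 5; 8 0 0 0 0 0 5; 8 0 0 0 0 0 5; 8 0 0 0 0 0 5; 8 0 0 0 0 0 5"

```text
time: 21.05
eef_pos: [0.5515, -0.2237, 0.0577]
eef_rot: [3.138, -0.086, 0.005]
contact_force: [-2.7, -6.4, 0.7]
grip_width: 0.0127
finger_force: 60.6
```

>>> drive_tool:
  rows: "8 0 0 0 0 0 5; 8 0 0 0 0 0 5; 8 0 0 0 0 0 5; 8 0 0 0 0 0 5; 8 0 0 0 0 0 5"

```text
time: 21.47
eef_pos: [0.5912, -0.226, 0.0578]
eef_rot: [3.138, -0.086, 0.004]
contact_force: [-2.2, -6.1, 0.6]
grip_width: 0.0129
finger_force: 60.5
```

>>> drive_tool:
  rows: "8 0 0 0 0 0 5; 7 0 0 0 0 0 5; 6 0 0 0 0 0 5; 4 0 0 0 0 0 5; 3 0 0 0 0 0 5"

```text
time: 21.88
eef_pos: [0.6193, -0.2276, 0.0578]
eef_rot: [3.138, -0.086, 0.005]
contact_force: [-2.8, -7.4, 0.4]
grip_width: 0.0128
finger_force: 60.4
```

>>> drive_tool:
  rows: "3 0 0 0 0 0 5; 3 0 0 0 0 0 5; 3 0 0 0 0 0 5; 3 0 0 0 0 0 5; 2 0 0 0 0 0 5"

```text
time: 22.3
eef_pos: [0.6278, -0.228, 0.0577]
eef_rot: [3.139, -0.085, -0.012]
contact_force: [-21.6, -9.5, 15.8]
grip_width: 0.013
finger_force: 62.8
```

>>> drive_tool:
  rows: "2 0 0 0 0 0 5; 1 0 0 0 0 0 5; 0 0 0 0 0 0 5"

```text
time: 22.55
eef_pos: [0.6279, -0.228, 0.0576]
eef_rot: [3.139, -0.085, -0.019]
contact_force: [-24.1, -8.8, 17.2]
grip_width: 0.0126
finger_force: 63.1
```

>>> drive_tool:
  rows: "-3 0 0 0 0 0 5; 0 0 0 0 0 0 15; 0 0 0 0 0 0 35; 0 0 0 0 0 0 40; 0 0 0 0 0 0 40"

```text
time: 22.97
eef_pos: [0.6334, -0.2265, 0.0572]
eef_rot: [3.14, -0.087, 0.005]
contact_force: [-0.5, -0.1, -0.9]
grip_width: 0.0399
finger_force: 0.0
```

>>> drive_tool:
  rows: "0 0 -15 0 0 0 40; 0 0 -30 0 0 0 40; 0 0 -40 0 0 0 40; -20 0 -20 0 0 0 40; -40 0 0 0 0 0 40"

```text
time: 23.38
eef_pos: [0.5803, -0.2258, 0.1676]
eef_rot: [3.134, -0.084, 0.026]
contact_force: [0.6, -1.4, 0.8]
grip_width: 0.0397
finger_force: 0.0
```

>>> drive_tool:
  rows: "-40 0 0 0 0 0 40; -40 0 0 0 0 0 40; -30 0 0 0 0 0 40; 0 0 0 0 0 0 40; 0 0 0 0 0 0 40"

```text
time: 23.8
eef_pos: [0.4616, -0.2167, 0.1615]
eef_rot: [-3.14, 0.088, -0.003]
contact_force: [-0.0, -0.0, 0.5]
grip_width: 0.04
finger_force: 0.0
```

```bash
python3 - <<'E'
from st import *
p,d=snap('side','side9'); W=cloud('side',d); hsv=cv2.cvtColor(np.ascontiguousarray(p[:,:,::-1]),cv2.COLOR_BGR2HSV).astype(int); H,S=hsv[...,0],hsv[...,1]
m=((H<8)|(H>172))&(S>120)&(W[...,0]<.68)&(W[...,0]>.52)&(abs(W[...,1]+.23)<.03)&(W[...,2]>.066)&(W[...,2]<.09); q=W[m]; print('fin',len(q),q.mean(0) if len(q) else '')
cv2.imwrite('pics/s9c.png',cv2.resize(p[90:390,200:460,::-1],None,fx=2,fy=2,interpolation=2))
E
```

```text
23.8 [-5.750e-01  3.270e-01  1.802e+00  1.000e-03  1.011e+00  1.051e+00] [ 0.4616 -0.2167  0.1615] [-0.  -0.   0.5] 0.04
0.10687485157965013
lip [ 0.45643664 -0.31157401  0.07051176]
fin 80 [ 0.62414458 -0.22789459  0.06805303]
```

View pics/s9c.png

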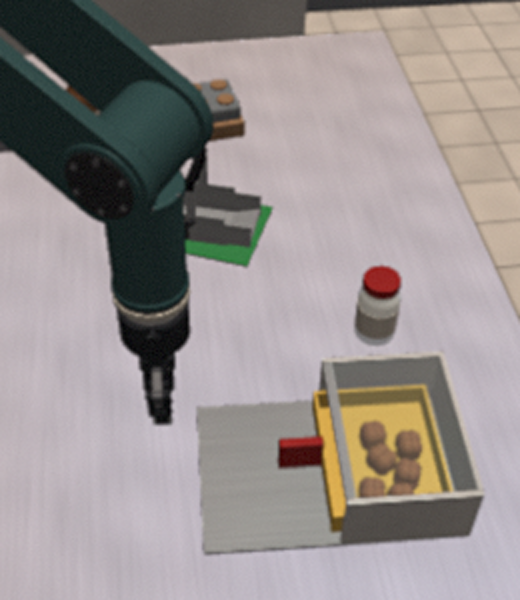

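```bash
python3 -c "
from bench import arm
print(arm.sign_off())"
```

```text
the job is handed in; nothing more can be done
None
```

I've handed the job in: all six walnuts are in the yellow tray, which is pushed home to its stop, and the empty scoop is upright on its green mat. It took about 24 s, and I never moved or touched the bottle, jar, plates or egg box.

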